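# Let the bigger ball out of the two-lane dispenser

## Task

With closed fingers and without picking anything up, push the sliding catch cup sideways until it stops in front of the dispenser lane that holds the bigger steel ball. Then press the pad of that lane's rocking lever right down so its gate lifts, keep it down until the ball has rolled into the cup, and let go so the gate drops shut. Do not touch the balls, do not work the other lane's lever (the smaller ball stays behind its gate), and leave the other things on the bench where they are.

Things in the scene. Friction and masses are not known exactly. Their poses are not given: they have to be found in the camera images.
- dispenser: two-lane plywood ball dispenser fixed to the bench; base board 250 mm wide (y), x from -115 to +130 mm, highest fixed part 124 mm. Origin on the bench near the base's middle; x points away from the robot, y left, z up. Levers run along x at y = +-100 mm, on pivots at x = -20 mm, 115 mm high: press pad at the robot's end (x = -81 mm), gate at the other end. Cup track across at x = 87 mm.
- lip_left (a point): lower end of the left lane's floor (dispenser x = 48 mm, y = +50 mm, 55 mm above the bench), where the ball rolls off. The lane is open on top, 40 mm wide, walls 20 mm high, and slopes down 12 degrees towards dispenser +x. Its gate plate, 11 mm before the lip, hangs from a cross arm of the left lever; the arm is 106 mm high when shut.
- lip_right (a point): the same for the right lane, at dispenser y = -50 mm, gate worked by the right lever
- pad_left (a point): centre of the top of the left press pad (dispenser x = -81 mm, y = +100 mm): aluminium plate 30 x 26 mm on the robot's end of the left lane's lever, 138 mm above the bench with the gate shut. Fully pressed it is 32 mm lower (106 mm) and hardly shifts sideways; let go, it springs back. Free air below; the left lane's wall, 103 mm high there, starts 13 mm inboard of it.
- pad_right (a point): centre of the top of the right press pad (dispenser x = -81 mm, y = -100 mm): aluminium plate 30 x 26 mm on the robot's end of the right lane's lever, 138 mm above the bench with the gate shut. Fully pressed it is 32 mm lower (106 mm) and hardly shifts sideways; let go, it springs back. Free air below; the right lane's wall, 103 mm high there, starts 13 mm inboard of it.
- paddle_left (a joint): left rocking lever, rad: 0 = gate shut (as it starts, spring loaded), 0.5 = pressed fully down against its stop, gate fully lifted. A few newtons on the pad press it (about 1.5 N to start, 3 to 4 N at the stop). The bigger ball gets past from about 0.35 to 0.4.
- paddle_right (a joint): right rocking lever, rad: 0 = gate shut (as it starts, spring loaded), 0.5 = pressed fully down against its stop, gate fully lifted. A few newtons on the pad press it (about 1.5 N to start, 3 to 4 N at the stop). The bigger ball gets past from about 0.35 to 0.4.
- cup_floor (a point): centre of the inner floor of the sliding catch cup: open square steel cup 66 x 66 mm outside, walls 4 mm. This point is 15 mm above the bench; the outer walls span 11 to 49 mm. The cup slides only along dispenser y, at dispenser x = 87 mm. The track's low end stops (top 16 mm above the bench) lie at dispenser y = +-86 mm.
- cup_slide (a joint): position of the cup along its track, m, in the dispenser's +y direction: 0 = midway, +0.05 = against the left stop in front of the left lane, -0.05 = against the right stop in front of the right lane. It stays where it is left; sliding friction about 1.2 N. Starts within 22 mm of the middle. The ball is caught only if the cup is within about 8 mm of the stop.
- big_ball_center (a point): centre of the bigger plain steel ball, 34 mm in diameter, about 0.16 kg, waiting behind the gate of either lane (left or right varies)
- small_ball_center (a point): centre of the smaller plain steel ball, 24 mm in diameter, about 0.06 kg, waiting behind the gate of the other lane
- socket_wrench: bystander, not to be moved: steel socket wrench, about 190 mm long, lying well left of the dispenser. Origin at the middle of its underside.
- pipe_elbow: bystander, not to be moved: green plastic pipe elbow, about 80 mm, lying right of the dispenser. Origin at the middle of its underside.
- sprocket: bystander, not to be moved: flat chrome bicycle sprocket, 90 mm across, 8 mm high, nearer the robot than the dispenser. Origin at the middle of its underside.
- tap_valve: bystander, not to be moved: grey PVC tap valve, 84 mm long, 68 mm high, left of the dispenser. Origin at the middle of its underside.
- jerrycan_lid: bystander, not to be moved: red screw lid, 64 mm across, 26 mm high, left of the dispenser. Origin at the middle of its underside.
- loose_hinge: bystander, not to be moved: aluminium hinge, 64 x 58 mm, lying flat right of the dispenser, farther out. Origin at the middle of its underside.
- screw_jar: bystander, not to be moved: glass jar with a steel cap, 56 mm across, 75 mm high, right of the dispenser and nearer the robot. Origin at the middle of its underside.
- loose_socket: bystander, not to be moved: steel wrench socket, 26 mm across, 30 mm high, standing just beyond the dispenser's far edge in front of the cup track. Origin at the middle of its underside.
There are look-alikes about, which are no part of the job. Leave any red look-alike of the part that bears big_ball_center alone.

How it is judged (in metres and radians):
On the way, in this order (a step that is already met when the one before it is completed fails the run):
1. the cup stands at the stop in front of the bigger ball's lane (within 8 mm), both gates shut (((y of big_ball_center in the frame of dispenser above 0 m and value of joint cup_slide above 0.042 m) or (y of big_ball_center in the frame of dispenser below 0 m and value of joint cup_slide below -0.042 m)) and value of joint each of paddle_left, paddle_right below 0.04 rad), for 0.2 s.
2. that lane's lever is pressed (over 0.25 rad) with the cup in place (((y of big_ball_center in the frame of dispenser above 0 m and value of joint cup_slide above 0.042 m) or (y of big_ball_center in the frame of dispenser below 0 m and value of joint cup_slide below -0.042 m)) and ((y of big_ball_center in the frame of dispenser above 0 m and value of joint paddle_left above 0.25 rad) or (y of big_ball_center in the frame of dispenser below 0 m and value of joint paddle_right above 0.25 rad))), for 0.05 s.
3. the bigger ball is in the cup (x of big_ball_center in the frame of cup_floor between -0.03 and 0.03 m and y of big_ball_center in the frame of cup_floor between -0.03 and 0.03 m and z of big_ball_center in the frame of cup_floor between 0.01 and 0.024 m), for 0.2 s.
At the end, for the whole second after the job is handed in: the bigger ball lies at rest (under 0.05 m/s) in the cup (centre within 30 mm of the cup's middle each way and 10 to 24 mm over its floor), the cup is within 8 mm of the stop in front of that ball's lane, both gates are shut (levers under 0.04 rad) and the smaller ball is still behind its gate (all of step 1 and all of step 3 and x of small_ball_center in the frame of dispenser below 0.036 m and z of small_ball_center in the frame of dispenser above 0.062 m and linear speed of big_ball below 0.05 m/s); the robot touches nothing.
It fails at once if a ball is touched by the robot (contact force between any of the fingers, the arm and big_ball above 0.2 N or contact force between any of the fingers, the arm and small_ball above 0.2 N).
It fails at once if a ball is lifted (height (world z) of any of big_ball_center, small_ball_center above 0.125 m).
It fails at once if the other lane's lever is worked (over 0.1 rad) ((y of big_ball_center in the frame of dispenser above 0 m and value of joint paddle_right above 0.1 rad) or (y of big_ball_center in the frame of dispenser below 0 m and value of joint paddle_left above 0.1 rad)).
It fails at once if the smaller ball gets out (not (x of small_ball_center in the frame of dispenser below 0.036 m and z of small_ball_center in the frame of dispenser above 0.062 m)).
It fails at once if another thing on the bench is moved over 20 mm (distance of any of socket_wrench, pipe_elbow, sprocket, tap_valve, jerrycan_lid, loose_hinge, screw_jar, loose_socket from where it was at the start of the episode above 0.02 m).
It also fails if it takes over 38 s, if anything falls off the work surface, if the arm or the gripper's body presses on something with over 40 N, if the wrist force passes 120 N, or if a joint passes its speed limit or range.

## Robot

A 6-joint arm with a two-finger parallel gripper is mounted at the origin on the work surface. World frame = base frame: x ahead of the robot, y to its left, z up, the work surface at z = 0. Lengths are in mm, angles in rad, forces in N, time in s.
With the tool pointing down it reaches from about 275 to 875 mm from the base axis. Payload 12.5 kg.
Tool frame: the origin (TCP) lies at the very end of the fingers, on their centre line; the grasp point (between the pads) lies 19 mm behind it; z points along the fingers, y is the line along which they close (so a half turn about z gives the same grasp; the last joint's range is limited). The gripper opens to 85 mm and grips with 20 to 120 N. Pads are 22 mm wide; open, the fingers measure 114 mm over their backs; the gripper's body (76 mm by 85 mm) begins 54 mm behind the grasp point. The pads swing forward as they close: fully open they stand 13 mm farther back than shut.
Start: joints at [1.154, 0.351, 1.652, -0, 1.139, -0.085], TCP at [179.128, 519.998, 231.29] pointing down, gripper open.
Joint ranges: [-2.75, 2.75], [-0.79, 2.1], [0.01, 2.65], [-1.57, 4.71], [0.07, 3.14], [-2.87, 2.87]. Speed limits (rad/s): [2.22, 2.22, 2.79, 3.14, 3.14, 3.14].

## Interface

Orientations are given as a 3x3 rotation matrix whose columns are the frame's x, y, z axes.
In Python, from station import manip gives the robot as it stands. The module is installed in compiled form; this text tells all that it offers.
- The arm moves only by the tool drive_tool, never from a script. Its argument "increments" is a list of rows, each a list of 3 entries, a list of its own where there are three numbers: the gripper's target within -1 to 1 (shut at 1, half-way at 0, fully open at -1), then the shift along the tool's x, y, z in m, then the turn, a rotation vector about the tool's x, y, z in rad. In form: [[claw, [x, y, z], [rx, ry, rz]], ...]. A call has 1 to 12 rows; each row is the pose to reach, as a shift and turn from the pose commanded when the call began, along the tool's axes at that moment; what a row does not reach only later rows make up. A row lasts 1/10 s, in which the tool goes at most 50 mm and 8.59 degrees, less where a joint would pass 70% of its speed; a pose out of reach is approached as far as the arm can. A call with a gripper value outside its range is refused whole. The fingers move at their own pace and stop on an object; "force" is the grip in N (left out, the last holds). Time passes only in rows, so rows that repeat a pose let the fingers close. It gives the time, the measured TCP pose, the force, the opening and the grip force at its end, in the units of the state.
- manip.get_obs(): the state, without advancing time (a new reading comes with each control period).
- manip.capture(name): name is "side" or "top" or "wrist"; returns a dict with "img" (420x560x3 uint8, blue, green, red), "K" (3x3 intrinsics, pixels), "rvec" (rotation vector, rad) and "tvec" (3), from world to camera coordinates, as OpenCV has them. Camera axes: x right, y down, z forward; pixel columns grow to the right and rows downward; lengths in mm; the calibration is good to about 2 mm. A picture is of the moment at which its call begins. There is no depth.
- manip.close_job(): hands the job in; it is judged then, once.
Trained networks look in the newest picture that a camera, given by its name, has taken for a name from the list of things; names that differ only in an ending like _2 or _b are one class to them, and where a whole thing is asked for, a point or a joint stands for the part that bears it (a point fixed in the world has none). Each returns a list of dicts, best first, with "score" (0 to 1); they miss things now and then, are a little off and sometimes report something else, mostly with a low value. They report only what shows in the picture. A call takes as long as a camera call. They do not tell look-alikes from the thing itself.
- manip.recognise(query, camera): "location" ([x, y, z] in mm, in world coordinates, good to about 4 mm: the middle of the surface that is visible of it).
- manip.outline_of(query, camera): "region" (420x560 bool, what is visible of it).
The state is a dict: "t": time; "q": joint angles; "qd": joint speeds; "effort": joint torques, N m; "tcp_pos": TCP position; "tcp_rot": TCP orientation; "ft_force": force on the tool from outside, world axes, zero at the start; "torque": the same for the moment, N m; "gripper_width": opening from 0.0 (shut) to 1.0 (fully open); "gripper_force": force on a finger pad.
Only numpy, scipy, OpenCV 4.12 (cv2) and the standard library are available. Lean on these libraries where they do the work, as an engineer would, in place of code of your own. Each camera call takes 0.05 s, during which the arm holds its last target. There are 200 camera calls.

## Working session

There is one attempt and no reset: what is moved stays moved. The work goes in short steps, Python scripts to look and compute and a tool call to move; the robot and the scene stay as the last step left them, time stands still between calls to the robot, and variables do not carry over. Pictures are saved under pics/ and viewed, at most 10 in all, crops included, and the job is handed in when it is done.

Besides the shell and the picture viewer there is one more tool, called after "Request:" as name(argument=value, ...), one argument or row to a line, values as JSON. drive_tool: Moves the arm, as the interface text tells. Its arguments: {"type":"object","properties":{"increments":{"type":"array"},"force":{"type":"number"}},"required":["increments"]}

```bash
mkdir -p pics
python3 - <<'E'
from station import manip
import cv2,numpy as np
o=manip.get_obs();print(o['t'],o['tcp_pos'],np.round(o['tcp_rot'],3).tolist())
for c in ['top','side']:
    d=manip.capture(c);cv2.imwrite(f'pics/{c}0.png',d['img'])
    for q in ['dispenser','pad_left','pad_right','lip_left','lip_right','cup_floor','big_ball_center','small_ball_center','loose_socket','screw_jar','tap_valve','jerrycan_lid','sprocket','pipe_elbow','socket_wrench','loose_hinge']:
        print(c,q,[(round(r['score'],2),np.round(r['location']).tolist()) for r in manip.recognise(q,c)[:3]])
print(manip.get_obs()['t'])
E
```

```text
0.0 [178.99920015 519.69896898 230.74237372] [[-0.945, 0.326, -0.001], [0.326, 0.945, -0.001], [0.0, -0.001, -1.0]]
top dispenser [(0.64, [568.0, -134.0, 68.0])]
top pad_left [(0.57, [533.0, -52.0, 118.0])]
top pad_right [(0.55, [566.0, -246.0, 116.0]), (0.45, [387.0, -172.0, 4.0])]
top lip_left [(0.84, [571.0, -140.0, 68.0]), (0.69, [661.0, -122.0, 16.0])]
top lip_right [(0.95, [572.0, -138.0, 71.0]), (0.53, [518.0, -332.0, 74.0])]
top cup_floor [(0.75, [661.0, -122.0, 16.0])]
top big_ball_center [(0.64, [381.0, -50.0, 26.0]), (0.5, [584.0, -89.0, 89.0])]
top small_ball_center [(0.5, [574.0, -139.0, 67.0])]
top loose_socket []
top screw_jar [(0.94, [517.0, -331.0, 76.0])]
top tap_valve [(0.69, [631.0, 63.0, 40.0]), (0.37, [573.0, -139.0, 68.0])]
top jerrycan_lid [(0.71, [489.0, 42.0, 18.0])]
top sprocket [(0.94, [387.0, -171.0, 5.0])]
top pipe_elbow [(0.79, [611.0, -354.0, 29.0])]
top socket_wrench [(0.75, [514.0, 423.0, 22.0]), (0.5, [614.0, -352.0, 27.0]), (0.36, [569.0, -245.0, 119.0])]
top loose_hinge [(0.62, [699.0, -313.0, 7.0])]
side dispenser [(0.6, [544.0, -206.0, 48.0])]
s
[... 207 characters left out ...]
ip_right [(0.56, [541.0, -204.0, 51.0])]
side cup_floor [(0.8, [683.0, -104.0, 45.0])]
side big_ball_center [(0.76, [377.0, -64.0, 21.0]), (0.63, [586.0, -103.0, 91.0]), (0.48, [380.0, 27.0, 22.0])]
side small_ball_center []
side loose_socket [(0.72, [730.0, -129.0, 22.0])]
side screw_jar [(0.73, [514.0, -348.0, 55.0])]
side tap_valve [(0.6, [631.0, 50.0, 37.0])]
side jerrycan_lid [(0.51, [467.0, 38.0, 15.0])]
side sprocket [(0.63, [384.0, -178.0, 5.0]), (0.53, [683.0, -106.0, 43.0])]
side pipe_elbow [(0.85, [612.0, -363.0, 28.0]), (0.51, [512.0, -352.0, 56.0])]
side socket_wrench [(0.82, [525.0, 419.0, 16.0])]
side loose_hinge [(0.87, [701.0, -318.0, 4.0]), (0.57, [522.0, 419.0, 18.0])]
1.7
```

View pics/top0.png

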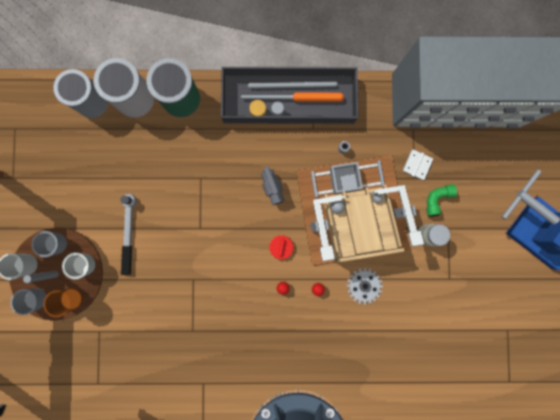

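View pics/side0.png

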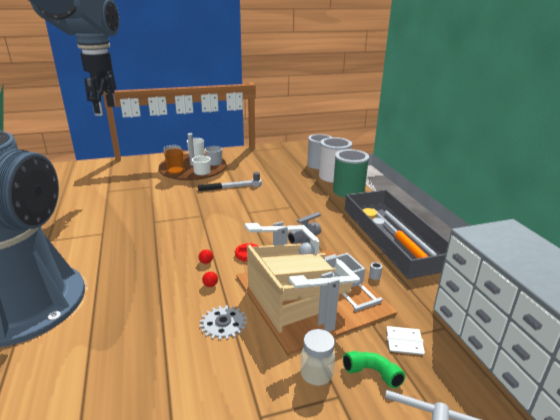

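The top view shows the dispenser at about (360,215), turned a little. The cup is at (345,178), pad tops are near (327,253) and (416,237), and there are red decoy balls at (283,288) and (318,289). I'll zoom in to compare the balls and get the pose.

Run:
```python
import cv2
i=cv2.imread('pics/top0.png')[140:280,290:450]
cv2.imwrite('pics/topz.png',cv2.resize(i,None,fx=4.2,fy=4.2,interpolation=cv2.INTER_CUBIC))
```

```text
(no output)
```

View pics/topz.png

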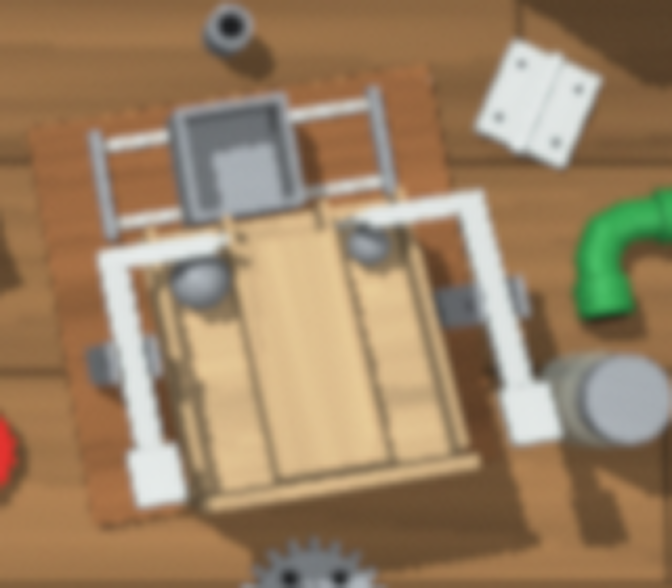

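The crop shows the bigger ball in the left lane at crop (200,283) and the smaller one on the right at (368,243). Now I'll fit the pose to the pads, base corners and cup rim.

```bash
cat > h.py <<'E'
import numpy as np,cv2
from scipy.optimize import least_squares
def T(p,P):
    c,s=np.cos(p[2]),np.sin(p[2]);P=np.atleast_2d(P)
    return np.c_[p[0]+c*P[:,0]-s*P[:,1],p[1]+s*P[:,0]+c*P[:,1],P[:,2]]
E
python3 - <<'E'
from h import *
from station import manip
d=manip.capture('top')
pts=[((158,475),(-81,100,138)),((531,412),(-81,-100,138)),((32,128),(130,125,8)),((430,68),(130,-125,8)),((100,525),(-115,125,8))]
cup=[((172,110),1,1),((284,95),1,-1),((302,203),-1,-1),((190,222),-1,1)]
px=np.array([a for a,_ in pts]+[a for a,_,_ in cup])/4.2+[290,140]
def f(p):
    L=[b for _,b in pts]+[(87+33*a,p[3]+33*b,49) for _,a,b in cup]
    return cv2.projectPoints(T(p,np.array(L,float)),d['rvec'],d['tvec'],d['K'],None)[0].reshape(-1,2)
r=least_squares(lambda p:(f(p)-px).ravel(),[568,-140,0.15,0],x_scale=[10,10,.1,10])
p=r.x;print(np.round(p,3));print(np.round(r.fun.reshape(-1,2),1).tolist())
np.save('p.npy',p)
for n,P in dict(padL=(-81,100,138),padR=(-81,-100,138),cup=(87,p[3],49),cuptarget=(87,50,49),bigball=(20,50,78)).items():print(n,np.round(T(p,np.array(P,float))).tolist())
print(manip.get_obs()['t'])
E
```

```text
[ 5.71138e+02 -1.47389e+02  1.57000e-01  1.19510e+01]
[[0.4, -0.2], [0.8, 0.4], [-0.6, -0.2], [0.3, -0.8], [-1.2, 0.3], [0.1, 0.3], [-0.2, -0.2], [0.0, 0.4], [0.2, 0.0]]
padL [[476.0, -61.0, 138.0]]
padR [[507.0, -259.0, 138.0]]
cup [[655.0, -122.0, 49.0]]
cuptarget [[649.0, -84.0, 49.0]]
bigball [[583.0, -95.0, 78.0]]
1.75
```

```bash
cat >> h.py <<'E'
from scipy.spatial.transform import Rotation as Ro
p=np.load('p.npy')
def plan(o,*targets):
    R=np.array(o['tcp_rot']);t=np.array(o['tcp_pos'])
    y=np.array([-np.sin(p[2]),np.cos(p[2]),0]);z=np.array([0,0,-1.]);G=np.c_[np.cross(y,z),y,z]
    print('t',round(o['t'],2),'F',np.round(o['ft_force'],1),'w',round(o['gripper_width'],2))
    c,s=np.cos(p[2]),np.sin(p[2]);d=t[:2]-p[:2]
    print('disp tcp',np.round([c*d[0]+s*d[1],-s*d[0]+c*d[1],t[2]],1))
    for X in targets:
        w=T(p,np.array(X,float))[0]
        print(X,np.round(w),'shift',np.round(R.T@(w-t)/1000,4).tolist(),'rot',np.round(Ro.from_matrix(R.T@G).as_rotvec(),3).tolist())
E
python3 -c "
from h import *
from station import manip
plan(manip.get_obs(),(100,-52,200),(100,-52,36),(-84,104,170))"
```

```text
t 1.75 F [ 0.2  0.4 -0.2] w 1.0
disp tcp [-282.8  720.5  231.3]
(100, -52, 200) [ 678. -183.  200.] shift [-0.7007, -0.5023, 0.0313] rot [-0.0, 0.0, -0.489]
(100, -52, 36) [ 678. -183.   36.] shift [-0.7007, -0.5023, 0.1953] rot [-0.0, 0.0, -0.489]
(-84, 104, 170) [472. -58. 170.] shift [-0.465, -0.4509, 0.0613] rot [-0.0, 0.0, -0.489]
```

Request:
drive_tool(
  increments=[
    [1, [-0.7, -0.502, 0.031], [0, 0, -0.489]],
    [1, [-0.7, -0.502, 0.031], [0, 0, -0.489]],
    [1, [-0.7, -0.502, 0.031], [0, 0, -0.489]],
    [1, [-0.7, -0.502, 0.031], [0, 0, -0.489]],
    [1, [-0.7, -0.502, 0.031], [0, 0, -0.489]],
    [1, [-0.7, -0.502, 0.031], [0, 0, -0.489]],
    [1, [-0.7, -0.502, 0.031], [0, 0, -0.489]],
    [1, [-0.7, -0.502, 0.031], [0, 0, -0.489]],
    [1, [-0.7, -0.502, 0.031], [0, 0, -0.489]],
    [1, [-0.7, -0.502, 0.031], [0, 0, -0.489]],
    [1, [-0.7, -0.502, 0.031], [0, 0, -0.489]],
    [1, [-0.7, -0.502, 0.031], [0, 0, -0.489]],
  ],
)

```text
t: 2.95
tcp_pos: [520.2, 38.8, 210.3]
tcp_rot: [[-0.988, -0.156, 0.0], [-0.156, 0.988, 0.0], [-0.0, -0.0, -1.0]]
ft_force: [0.3, 1.0, 0.2]
gripper_width: 0.002
gripper_force: 0.0
```

```bash
python3 -c "
from h import *
from station import manip
plan(manip.get_obs(),(100,-52,200))"
```

```text
t 2.95 F [0.3 1.  0.2] w 0.0
disp tcp [-21.2 191.9 210.3]
(100, -52, 200) [ 678. -183.  200.] shift [-0.1212, -0.2439, 0.0103] rot [-0.0, 0.0, -0.0]
```

Request:
drive_tool(
  increments=[
    [1, [-0.121, -0.244, 0.01], [0, 0, 0]],
    [1, [-0.121, -0.244, 0.01], [0, 0, 0]],
    [1, [-0.121, -0.244, 0.01], [0, 0, 0]],
    [1, [-0.121, -0.244, 0.01], [0, 0, 0]],
    [1, [-0.121, -0.244, 0.01], [0, 0, 0]],
    [1, [-0.121, -0.244, 0.01], [0, 0, 0]],
    [1, [-0.121, -0.244, 0.01], [0, 0, 0]],
    [1, [-0.121, -0.244, 0.01], [0, 0, 0]],
  ],
)

```text
t: 3.75
tcp_pos: [676.7, -181.2, 199.6]
tcp_rot: [[-0.988, -0.156, -0.001], [-0.156, 0.988, 0.0], [0.001, 0.001, -1.0]]
ft_force: [0.3, 0.3, -0.0]
gripper_width: -0.001
gripper_force: 0.0
```

```bash
python3 -c "
from h import *
from station import manip
plan(manip.get_obs(),(100,-52,36))
d=manip.capture('wrist');cv2.imwrite('pics/w1.png',d['img'])"
```

```text
t 3.75 F [ 0.3  0.3 -0. ] w -0.0
disp tcp [ 99.  -49.9 199.6]
(100, -52, 36) [ 678. -183.   36.] shift [-0.0011, -0.0022, 0.1636] rot [0.001, -0.001, -0.0]
```

View pics/w1.png

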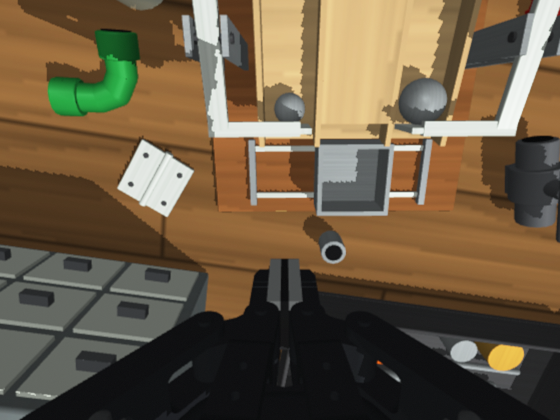

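The wrist view confirms the bigger ball is in the dispenser's left lane (image right, (422,100)) and the smaller one at (288,108). The cup rim corners are at (317,146), (390,146), (388,213) and (319,215). I'll check the fitted pose against these.

```bash
python3 -c "
from h import *
from station import manip
d=manip.capture('wrist')
L=np.array([(87-33,p[3]-33,49),(87-33,p[3]+33,49),(120,p[3]+33,49),(120,p[3]-33,49),(100,-52,36),(130,-125,8)],float)
print(np.round(cv2.projectPoints(T(p,L),d['rvec'],d['tvec'],d['K'],None)[0].reshape(-1,2)).tolist())"
```

```text
[[317.0, 140.0], [393.0, 140.0], [385.0, 212.0], [315.0, 212.0], [281.0, 187.0], [213.0, 208.0]]
```

Request:
drive_tool(
  increments=[
    [1, [-0.002, -0.002, 0.04], [0, 0, 0]],
    [1, [-0.002, -0.002, 0.08], [0, 0, 0]],
    [1, [-0.002, -0.002, 0.11], [0, 0, 0]],
    [1, [-0.002, -0.002, 0.14], [0, 0, 0]],
    [1, [-0.002, -0.002, 0.163], [0, 0, 0]],
    [1, [-0.002, -0.002, 0.163], [0, 0, 0]],
    [1, [-0.002, -0.002, 0.163], [0, 0, 0]],
  ],
)

```text
t: 4.55
tcp_pos: [679.5, -182.3, 38.2]
tcp_rot: [[-0.988, -0.157, 0.0], [-0.157, 0.988, -0.0], [-0.0, -0.0, -1.0]]
ft_force: [0.1, 0.3, 0.7]
gripper_width: 0.002
gripper_force: 0.0
```

Request:
drive_tool(
  increments=[
    [1, [0, 0.008, 0], [0, 0, 0]],
    [1, [0, 0.014, 0], [0, 0, 0]],
    [1, [0, 0.019, 0], [0, 0, 0]],
    [1, [0, 0.024, 0], [0, 0, 0]],
    [1, [0, 0.029, 0], [0, 0, 0]],
    [1, [0, 0.034, 0], [0, 0, 0]],
    [1, [0, 0.038, 0], [0, 0, 0]],
    [1, [0, 0.042, 0], [0, 0, 0]],
    [1, [0, 0.045, 0], [0, 0, 0]],
    [1, [0, 0.048, 0], [0, 0, 0]],
    [1, [0, 0.048, 0], [0, 0, 0]],
  ],
)

```text
t: 5.65
tcp_pos: [671.5, -135.0, 37.0]
tcp_rot: [[-0.988, -0.157, -0.0], [-0.157, 0.988, 0.0], [0.0, 0.0, -1.0]]
ft_force: [0.3, 0.8, 0.2]
gripper_width: -0.002
gripper_force: 0.0
```

```bash
python3 -c "
from h import *
from station import manip
plan(manip.get_obs())"
```

```text
t 5.65 F [0.3 0.8 0.2] w -0.0
disp tcp [101.1  -3.5  37. ]
```

Request:
drive_tool(
  increments=[
    [1, [0, 0.002, 0], [0, 0, 0]],
    [1, [0, 0.004, 0], [0, 0, 0]],
    [1, [0, 0.006, 0], [0, 0, 0]],
    [1, [0, 0.006, 0], [0, 0, 0]],
  ],
)

```text
t: 6.05
tcp_pos: [670.6, -129.3, 37.1]
tcp_rot: [[-0.988, -0.157, -0.0], [-0.157, 0.988, 0.0], [0.0, 0.0, -1.0]]
ft_force: [-0.1, 0.1, 0.6]
gripper_width: -0.003
gripper_force: 0.0
```

```bash
python3 -c "
from h import *
from station import manip
plan(manip.get_obs())
d=manip.capture('wrist');cv2.imwrite('pics/w2.png',d['img'])"
```

```text
t 6.05 F [-0.1  0.1  0.6] w -0.0
disp tcp [101.1   2.4  37.1]
```

View pics/w2.png

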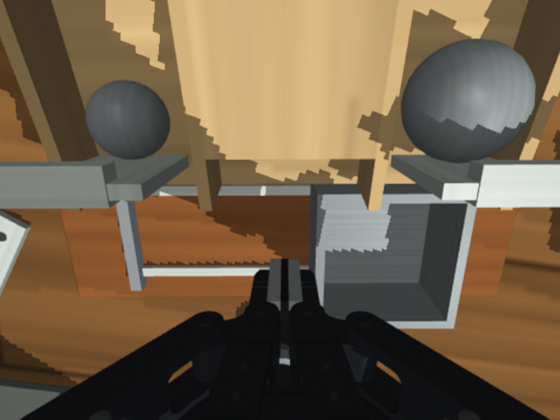

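The cup (312–475, 185–328) sits against or just beside the finger, and there's no stop force yet. I'll keep creeping.

Request:
drive_tool(
  increments=[
    [1, [0, 0.002, 0], [0, 0, 0]],
    [1, [0, 0.004, 0], [0, 0, 0]],
    [1, [0, 0.006, 0], [0, 0, 0]],
    [1, [0, 0.006, 0], [0, 0, 0]],
  ],
)

```text
t: 6.5
tcp_pos: [669.8, -123.7, 37.2]
tcp_rot: [[-0.988, -0.157, 0.0], [-0.157, 0.988, -0.001], [0.0, -0.001, -1.0]]
ft_force: [0.1, -2.8, -0.4]
gripper_width: -0.003
gripper_force: 1.2
```

Request:
drive_tool(
  increments=[
    [1, [0, 0.002, 0], [0, 0, 0]],
    [1, [0, 0.004, 0], [0, 0, 0]],
    [1, [0, 0.004, 0], [0, 0, 0]],
  ],
)

```text
t: 6.8
tcp_pos: [669.7, -122.8, 37.4]
tcp_rot: [[-0.988, -0.157, 0.002], [-0.157, 0.988, -0.004], [-0.001, -0.005, -1.0]]
ft_force: [2.2, -19.2, -4.0]
gripper_width: 0.0
gripper_force: 9.6
```

The cup is firmly at the stop (19 N). I'll back off and lift.

Request:
drive_tool(
  increments=[
    [1, [0, -0.015, 0], [0, 0, 0]],
    [1, [0, -0.03, 0], [0, 0, 0]],
    [1, [0, -0.03, 0], [0, 0, 0]],
    [1, [0, -0.03, -0.04], [0, 0, 0]],
    [1, [0, -0.03, -0.08], [0, 0, 0]],
    [1, [0, -0.03, -0.12], [0, 0, 0]],
    [1, [0, -0.03, -0.16], [0, 0, 0]],
    [1, [0, -0.03, -0.16], [0, 0, 0]],
    [1, [0, -0.03, -0.16], [0, 0, 0]],
  ],
)

```text
t: 7.7
tcp_pos: [674.1, -148.9, 197.8]
tcp_rot: [[-0.988, -0.157, 0.001], [-0.157, 0.988, -0.0], [-0.001, -0.0, -1.0]]
ft_force: [-0.2, -0.3, -0.5]
gripper_width: 0.002
gripper_force: 0.0
```

```bash
python3 -c "
from h import *
from station import manip
plan(manip.get_obs(),(-84,104,198))
d=manip.capture('wrist');cv2.imwrite('pics/w3.png',d['img'])"
```

```text
t 7.7 F [-0.2 -0.3 -0.5] w 0.0
disp tcp [101.4 -17.6 197.8]
(-84, 104, 198) [472. -58. 198.] shift [0.1854, 0.1217, -0.0005] rot [-0.0, 0.001, 0.0]
```

View pics/w3.png

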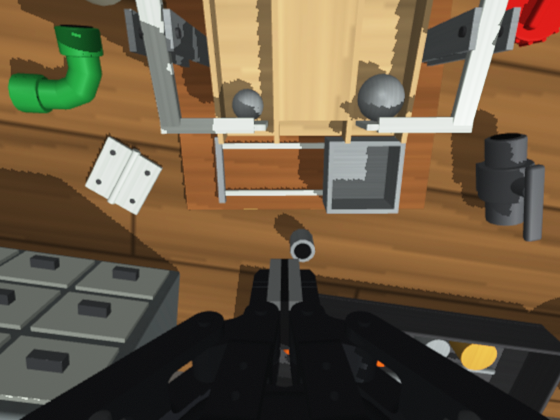

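The cup (326–402, 140–213) is at the left stop, below the bigger ball at (381,97). Next is the left pad.

Request:
drive_tool(
  increments=[
    [1, [0.185, 0.122, 0], [0, 0, 0]],
    [1, [0.185, 0.122, 0], [0, 0, 0]],
    [1, [0.185, 0.122, 0], [0, 0, 0]],
    [1, [0.185, 0.122, 0], [0, 0, 0]],
    [1, [0.185, 0.122, 0], [0, 0, 0]],
    [1, [0.185, 0.122, 0], [0, 0, 0]],
    [1, [0.185, 0.122, 0], [0, 0, 0]],
    [1, [0.185, 0.122, 0], [0, 0, 0]],
  ],
)

```text
t: 8.55
tcp_pos: [472.7, -58.1, 196.6]
tcp_rot: [[-0.988, -0.156, -0.001], [-0.156, 0.988, 0.0], [0.001, 0.0, -1.0]]
ft_force: [0.1, -0.4, -0.3]
gripper_width: 0.001
gripper_force: 0.0
```

```bash
python3 -c "
from h import *
from station import manip
plan(manip.get_obs(),(-84,103,142))
d=manip.capture('wrist');cv2.imwrite('pics/w4.png',d['img'])
print([np.round(cv2.projectPoints(T(p,np.array([X],float)),d['rvec'],d['tvec'],d['K'],None)[0].ravel()) for X in [(-96,113,138),(-96,87,138),(-66,87,138),(-66,113,138)]])
d=manip.capture('top')
print([(r['score'],r['location']) for r in manip.recognise('pad_left','top')])"
```

```text
t 8.55 F [ 0.1 -0.4 -0.3] w 0.0
disp tcp [-83.2 103.6 196.6]
(-84, 103, 142) [472. -59. 142.] shift [0.0008, -0.0006, 0.0546] rot [0.0, -0.001, 0.0]
[array([299., 209.]), array([258., 209.]), array([260., 252.]), array([299., 252.])]
[(0.62, [583.2, -49.6, 110.0])]
```

View pics/w4.png

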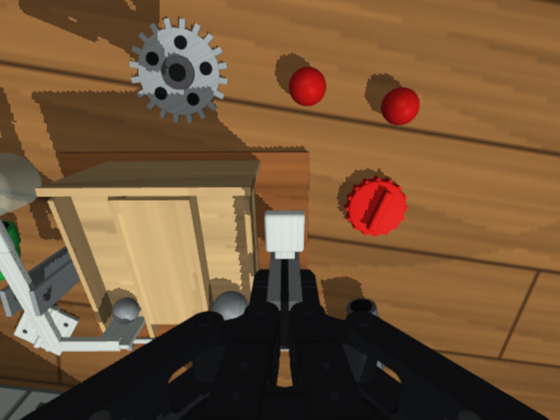

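The pad shows at (265–304, 212–251), about 3 mm outboard of the prediction, so the finger is centred on it. I'll press now.

Request:
drive_tool(
  increments=[
    [1, [0, 0.001, 0.03], [0, 0, 0]],
    [1, [0, 0.001, 0.05], [0, 0, 0]],
    [1, [0, 0.001, 0.058], [0, 0, 0]],
    [1, [0, 0.001, 0.064], [0, 0, 0]],
    [1, [0, 0.001, 0.07], [0, 0, 0]],
    [1, [0, 0.001, 0.076], [0, 0, 0]],
    [1, [0, 0.001, 0.082], [0, 0, 0]],
    [1, [0, 0.001, 0.087], [0, 0, 0]],
    [1, [0, 0.001, 0.09], [0, 0, 0]],
    [1, [0, 0.001, 0.09], [0, 0, 0]],
  ],
)

```text
t: 9.7
tcp_pos: [472.4, -56.9, 107.4]
tcp_rot: [[-0.988, -0.157, 0.001], [-0.157, 0.988, -0.0], [-0.001, -0.0, -1.0]]
ft_force: [-1.2, -1.4, 5.9]
gripper_width: -0.001
gripper_force: 3.3
```

Pressed to 107 mm with about 5 N, which is near the stop. I'll hold here.

Request:
drive_tool(
  increments=[
    [1, [0, 0, 0.001], [0, 0, 0]],
    [1, [0, 0, 0.001], [0, 0, 0]],
    [1, [0, 0, 0.001], [0, 0, 0]],
    [1, [0, 0, 0.001], [0, 0, 0]],
    [1, [0, 0, 0.001], [0, 0, 0]],
    [1, [0, 0, 0.001], [0, 0, 0]],
    [1, [0, 0, 0.001], [0, 0, 0]],
    [1, [0, 0, 0.001], [0, 0, 0]],
    [1, [0, 0, 0.001], [0, 0, 0]],
    [1, [0, 0, 0.001], [0, 0, 0]],
  ],
)

```text
t: 10.7
tcp_pos: [472.5, -56.9, 107.0]
tcp_rot: [[-0.988, -0.157, 0.002], [-0.157, 0.988, -0.0], [-0.002, -0.001, -1.0]]
ft_force: [-4.0, -0.0, 12.1]
gripper_width: -0.0
gripper_force: 6.1
```

```bash
python3 -c "
from h import *
from station import manip
plan(manip.get_obs())
a=manip.capture('top')['img'][140:280,290:450];b=manip.capture('side')['img'][200:340,230:390]
cv2.imwrite('pics/c5.png',cv2.resize(np.hstack([a,b]),None,fx=2.5,fy=2.5,interpolation=cv2.INTER_CUBIC))"
```

```text
t 10.7 F [-4.  -0.  12.1] w -0.0
disp tcp [-83.2 104.8 107. ]
```

View pics/c5.png

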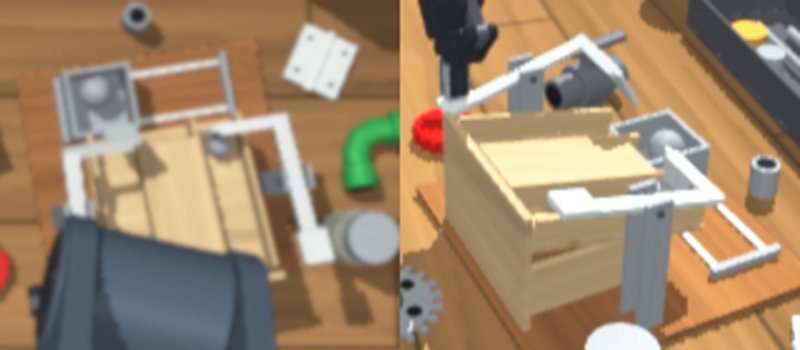

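Both views show the lever down and the ball in the cup, at crop (98,90) from the top and (665,142) from the side. The small ball is still behind its gate. Releasing now.

Request:
drive_tool(
  increments=[
    [1, [0, 0, -0.008], [0, 0, 0]],
    [1, [0, 0, -0.018], [0, 0, 0]],
    [1, [0, 0, -0.028], [0, 0, 0]],
    [1, [0, 0, -0.038], [0, 0, 0]],
    [1, [0, 0, -0.06], [0, 0, 0]],
    [1, [0, 0, -0.1], [0, 0, 0]],
    [1, [0, 0, -0.12], [0, 0, 0]],
    [1, [0, 0, -0.12], [0, 0, 0]],
    [1, [0, 0, -0.12], [0, 0, 0]],
    [1, [0, 0, -0.12], [0, 0, 0]],
  ],
)

```text
t: 11.8
tcp_pos: [471.2, -56.7, 225.2]
tcp_rot: [[-0.988, -0.157, -0.002], [-0.157, 0.988, 0.0], [0.002, 0.001, -1.0]]
ft_force: [0.2, -0.5, -0.2]
gripper_width: -0.001
gripper_force: 0.0
```

```bash
python3 -c "
from h import *
from station import manip
plan(manip.get_obs())
a=manip.capture('top')['img'][140:280,290:450];b=manip.capture('side')['img'][200:340,230:390]
cv2.imwrite('pics/c6.png',cv2.resize(np.hstack([a,b]),None,fx=2.5,fy=2.5,interpolation=cv2.INTER_CUBIC))"
```

```text
t 11.8 F [ 0.2 -0.5 -0.2] w -0.0
disp tcp [-84.5 105.2 225.2]
```

View pics/c6.png

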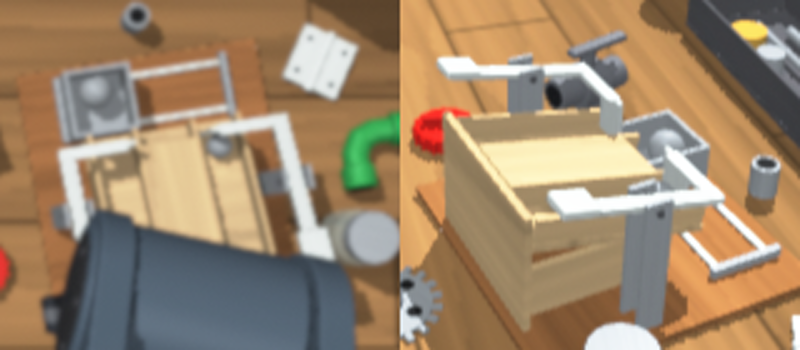

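The left lever has sprung back level with its gate shut, the ball rests in the cup at (98,90) in the top crop, and the arm is clear. I'll hand it in.

```bash
python3 -c "
from station import manip
print(manip.close_job())"
```

```text
the job is handed in; nothing more can be done
None
```

The job is handed in (no verdict was returned): the cup is at the left stop with the bigger ball in it, both gates look shut, the smaller ball is still behind its gate, and robot time was about 12 s of the 38 s allowed.

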